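# Loosen the locking ring of a filter holder by two turns

### The arm

A 7-joint arm with a two-finger parallel gripper is mounted at the origin on a cart in front of the work surface, level with it; the furniture and walls round the work are solid. World frame = base frame: x ahead of the robot, y to its left, z up, the work surface at z = 0. Lengths are in m, angles in rad, forces in N, time in s.
With the tool pointing down it reaches from about 0.425 to 0.875 m from the base axis. Payload 4.7 kg.
Tool frame: the origin (TCP) lies on the centre line of the jaws, within the pads' length; the fingertips stand 22 mm ahead of it and the grasp point (between the pads) lies 3 mm ahead of it (ctrl.tcp_to_tips is the z of the fingertips in the tool frame, in m); z points along the fingers, y is the direction in which the jaws open and shut (so a half turn about z gives the same grasp; the last joint's range is limited). The gripper opens to 87 mm and grips with 3 to 60 N. Pads are 19 mm wide; open, the fingers measure 117 mm over their backs; the gripper's body (75 mm by 190 mm) begins 51 mm behind the grasp point.
Start: joints at [1.238, 0.321, -0.07, 1.45, 0.023, 1.371, -0.057], TCP at [0.221, -0.611, 0.245] pointing down, gripper open.
Joint ranges: [-2.86, 2.86], [-0.3, 2.09], [-1.38, 1.24], [0.06, 2.45], [-1.56, 4.7], [0.09, 2.05], [-2.69, 2.69]. Speed limits (rad/s): [2.57, 2.57, 3.14, 3.14, 3.14, 3.14, 3.14].

### API

Orientations are given as a rotation vector (axis times angle).
In Python, from bench import ctrl, cams gives the robot as it stands.
- The arm moves only by the tool move_arm, never from a script. Its argument "deltas" is a list of rows, each an object with "linear": the shift along the tool's x, y, z as a fraction of full scale, a list of three; "turn": the turn, a rotation vector about the tool's x, y, z as a fraction of full scale, a list of three; "claw": the closure, from 0 (fully open) to 1 (shut). In form: [{"linear": [tx, ty, tz], "turn": [wx, wy, wz], "claw": claw}, ...]. A call has 1 to 20 rows; each row shifts and turns the commanded pose from where the row before left it, along the tool's axes as they then stand; what a row does not reach is not made up. Full scale, the value 1, is 0.03 m for a shift and 4 degrees for a turn. A row lasts 1/12 s, in which the tool goes at most 41.7 mm and 7.16 degrees, less where a joint would pass 70% of its speed; a pose out of reach is approached as far as the arm can. A call with a number of a shift or a turn outside -1 to 1 is refused whole. A call with a gripper value outside its range is refused whole. The fingers move at their own pace and stop on an object; "grip_force" is the grip in N (left out, the last holds). Time passes only in rows, so rows that do not move let the fingers close. It gives the time, the measured TCP pose, the force and the opening at its end, in the units of the state.
- ctrl.get_state(): the state, without advancing time (a new reading comes with each control period).
- cams.get_image(name): name is "scene" or "top" or "wrist"; returns a dict with "image" (384x512x3 uint8, red, green, blue), "K" (3x3 intrinsics, pixels), "k1" (the pictures are not rectified: a ray, as slopes to the right and down, at radius r is drawn at 1 + k1 r^2 times it, then the intrinsics apply), "world_from_camera" (4x4, takes a point from camera to world coordinates); the wrist camera has in their place "tool_from_camera" (4x4, takes a point from camera to tool coordinates, whose origin is the TCP and whose axes are the flange's). Camera axes: x right, y down, z forward; pixel columns grow to the right and rows downward; lengths in m; the calibration is good to about 2 mm. A picture is of the moment at which its call begins: read the wrist's pose just before it. There is no depth.
- ctrl.close_job(): hands the job in, once; it reports no verdict.
The state is a dict: "time": time; "joint_positions": joint angles; "qd": joint speeds; "joint_torque": joint torques, N m; "position": TCP position; "tool_rot": TCP orientation; "ft_force": force on the tool from outside, world axes, zero at the start; "torque": the same for the moment, N m; "grip_width": opening from 0.0 (shut) to 1.0 (fully open).
Only numpy, scipy, OpenCV 4.12 (cv2) and the standard library are available. Lean on these libraries where they do the work, as an engineer would, in place of code of your own. Each camera call takes 0.05 s, during which the arm holds its last target. There are 200 camera calls.

### The job

The filter holder bolted to the bench is screwed tight. With a fingertip or the outside of the fingers, roll its wide knurled locking ring anticlockwise, seen from above, through exactly two full turns, so that the line on the ring stands at the fixed pointer again for the second time; then take the hand away. Do not shift or lift the petri dish, dust cap, USB stick or slide box that lie round it.

Things in the scene. Friction and masses are not known exactly. Their poses are not given: they have to be found in the camera images.
- holder: round metal filter holder bolted to the bench (fixed; place and yaw vary). Origin: centre of its underside, at bench height; z up; pointer on its -x side. Foot disc 128 mm across, 10 high; stem; body 98 mm across to z = 94 mm; locking ring z = 100 to 124; inside the ring a fixed core 74 mm across to z = 130, with a port 22 mm across to z = 146. Nothing of it stands beside the ring above z = 92
- ring_center (a point): fixed point on the vertical axis of the ring, at mid-height of its rim when tight, 112 mm above the bench
- pointer_tip (a point): outer end, upper edge, of the fixed pointer: dark steel bar 8 mm wide that sticks out from the holder's body under the ring, to 72 mm from the axis, top at z = 92 mm; looking from above its end shows beyond the ring
- ring_line (a point): dark radial line 11 mm long, 6 mm wide on the upper face of the ring, this point at its middle, 42.5 mm from the axis; turns with the ring. At the start (ring tight) it stands over the pointer
- ring (a joint): turn of the ring (rad) about the vertical: 0 = tight, line at the pointer, against a stop (always the start); grows anticlockwise seen from above (loosening), to a stop at 18. Steel ring 104 mm across, too wide to grip; rim 24 mm high with 48 upright ribs; rises 1.5 mm a turn. About 2.5 N along the rim turns it; it stays where left. A finger pressed on the rim with 8 N and moved along it takes it along
- petri: loose closed petri dish, 60 mm across, 15 high; origin: centre of the underside. Bystander
- cap: loose black round dust cap, 38 mm across, 13 high; origin: centre of the underside. Bystander
- stick: loose USB stick, 17 x 51 x 8 mm; origin: centre of the underside. Bystander
- slides: loose grey slide box, 63 x 86 x 34 mm; origin: centre of the underside. Bystander

How it is judged:
On the way:
1. the ring is loosened by its first full turn (value of joint ring above 6.28 rad), for 0.05 s.
At the end, for the whole second after the job is handed in: The ring rests two full turns (12.57 rad) looser than at the start, to within 0.35 rad (20 degrees), and the bystanders lie within 15 mm of where they were (value of joint ring between 12.216 and 12.916 rad and velocity of joint ring between -0.05 and 0.05 rad/s and distance of each of petri, cap, stick, slides from where it was at the start of the episode below 0.015 m); the robot touches nothing.
It fails at once if the closed petri dish is shifted by more than 15 mm or lifted (distance of petri from where it was at the start of the episode above 0.015 m).
It fails at once if the dust cap is shifted by more than 15 mm or lifted (distance of cap from where it was at the start of the episode above 0.015 m).
It fails at once if the USB stick is shifted by more than 15 mm or lifted (distance of stick from where it was at the start of the episode above 0.015 m).
It fails at once if the slide box is shifted by more than 15 mm or lifted (distance of slides from where it was at the start of the episode above 0.015 m).
It also fails if it takes over 64 s, if anything falls off the work surface, if the arm or the gripper's body presses on something with over 40 N, if the wrist force passes 120 N, or if a joint passes its speed limit or range.

## Working session

There is one attempt and no reset: what is moved stays moved. The work goes in short steps, Python scripts to look and compute and a tool call to move; the robot and the scene stay as the last step left them, time stands still between calls to the robot, and variables do not carry over. Pictures are saved under pics/ and viewed, about 8 in all and at most 12, crops included, and the job is handed in when it is done.

Besides the shell and the picture viewer there is one more tool, called after "Call:" as name([rows], argument=value, ...), one row to a line, values as JSON. move_arm: Moves the arm, as the interface text tells. Shift numbers are shares of 0.03 m and turn numbers shares of 4 degrees, none past 1 either way. Its arguments: {"type":"object","properties":{"deltas":{"type":"array"},"grip_force":{"type":"number"}},"required":["deltas"]}

```bash
mkdir -p pics; ls
python3 - <<'E'
from bench import ctrl,cams
import cv2,numpy as np
s=ctrl.get_state(); print({k:np.round(v,3).tolist() for k,v in s.items()}); print(ctrl.tcp_to_tips)
for n in ("top","scene"):
    d=cams.get_image(n); cv2.imwrite(f"pics/{n}0.png",d["image"][:,:,::-1]); print(n,d["K"],d["k1"],np.round(d["world_from_camera"],3))
a=cv2.imread("pics/top0.png");b=cv2.imread("pics/scene0.png")
d=cams.get_image("wrist");print(np.round(d["tool_from_camera"],3))
E
```

```text
pics
{'time': 0.0, 'joint_positions': [1.238, 0.322, -0.07, 1.452, 0.023, 1.371, -0.057], 'qd': [0.0, -0.0, -0.001, -0.001, -0.001, -0.002, 0.0], 'joint_torque': [-0.0, -49.128, -0.404, -31.252, -0.064, 0.044, 0.0], 'position': [0.221, -0.611, 0.243], 'tool_rot': [-3.093, -0.542, 0.001], 'ft_force': [-0.316, -0.659, 1.305], 'torque': [0.005, -0.029, 0.02], 'grip_width': 0.997}
0.022
top [[432.20345348   0.         262.66351817]
 [  0.         432.20345348 199.63861201]
 [  0.           0.           1.        ]] -0.12727372194969128 [[ 0.007 -0.997  0.075  0.494]
 [-1.    -0.006  0.003 -0.179]
 [-0.002 -0.075 -0.997  1.443]
 [ 0.     0.     0.     1.   ]]
scene [[395.7315851    0.         254.82840528]
 [  0.         395.7315851  188.99782098]
 [  0.           0.           1.        ]] -0.011256208151390121 [[-0.822 -0.411  0.394  0.188]
 [-0.569  0.593 -0.569  0.368]
 [-0.    -0.692 -0.722  0.852]
 [ 0.     0.     0.     1.   ]]
[[ 0.    -0.955 -0.297  0.081]
 [ 1.     0.    -0.001  0.   ]
 [ 0.001 -0.297  0.955 -0.14 ]
 [ 0.     0.     0.     1.   ]]
```

View pics/top0.png

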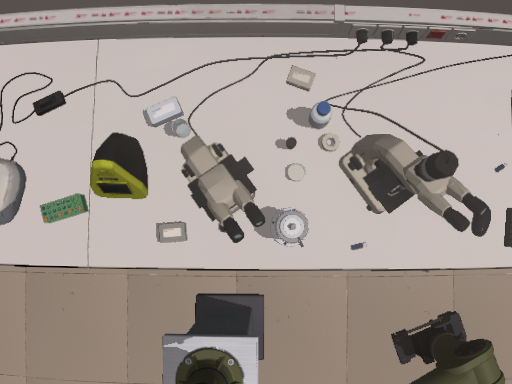

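View pics/scene0.png

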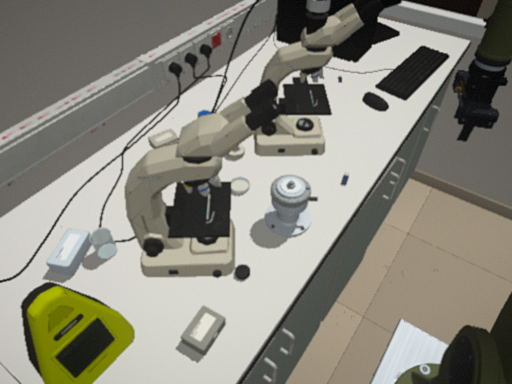

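```bash
cat > h.py <<'E'
import numpy as np,cv2
from bench import ctrl,cams
def rays(d,px):
    K=d["K"];k=np.array([d["k1"],0,0,0,0.])
    # forward model: r_d = r(1+k r^2), same as OpenCV
    p=cv2.undistortPoints(np.array(px,float).reshape(-1,1,2),K,k).reshape(-1,2)
    T=d["world_from_camera"]; return T[:3,3],np.c_[p,np.ones(len(p))]@T[:3,:3].T
def atz(d,px,z):
    o,r=rays(d,px); return o+r*((z-o[2])/r[:,2])[:,None]
def proj(d,P):
    T=np.linalg.inv(d["world_from_camera"]);P=np.atleast_2d(P)
    return cv2.projectPoints(P@T[:3,:3].T+T[:3,3],np.zeros(3),np.zeros(3),d["K"],np.array([d["k1"],0,0,0,0.]))[0].reshape(-1,2)
def tri(d1,p1,d2,p2):
    o1,r1=rays(d1,[p1]);o2,r2=rays(d2,[p2]);r1=r1[0];r2=r2[0]
    t=np.linalg.lstsq(np.c_[r1,-r2],o2-o1,rcond=None)[0]
    a=o1+t[0]*r1;b=o2+t[1]*r2;return (a+b)/2,np.linalg.norm(a-b)
E
python3 - <<'E'
from h import *
t=cams.get_image("top");s=cams.get_image("scene")
import pickle;pickle.dump((t,s),open("v0.pkl","wb"))
A=cv2.resize(t["image"][130:264,220:378,::-1],(790,670),interpolation=cv2.INTER_CUBIC)[:600]
cv2.imwrite("pics/topz.png",A)
B=cv2.resize(s["image"][60:290,190:360,::-1],None,fx=2.6,fy=2.6,interpolation=cv2.INTER_CUBIC)
cv2.imwrite("pics/scz.png",B)
print(atz(t,[(291,226)],.124),atz(s,[(290,188)],.13))
for n,a in dict(slides=(172,232),stick=(358,245),petri=(296,172),cap=(291,143)).items(): print(n,atz(t,[a],.01),proj(s,atz(t,[a],.01)))
E
```

```text
[[ 0.51384101 -0.26204165  0.124     ]] [[ 0.51109335 -0.25489199  0.13      ]]
slides [[0.49254363 0.12619368 0.01      ]] [[203.3661076  332.52965278]]
stick [[ 0.45341503 -0.49248303  0.01      ]] [[344.30530715 176.93044785]]
petri [[ 0.69588071 -0.28568434  0.01      ]] [[239.64819367 184.42857859]]
cap [[ 0.79428761 -0.26894665  0.01      ]] [[210.41892242 174.55551196]]
```

View pics/topz.png

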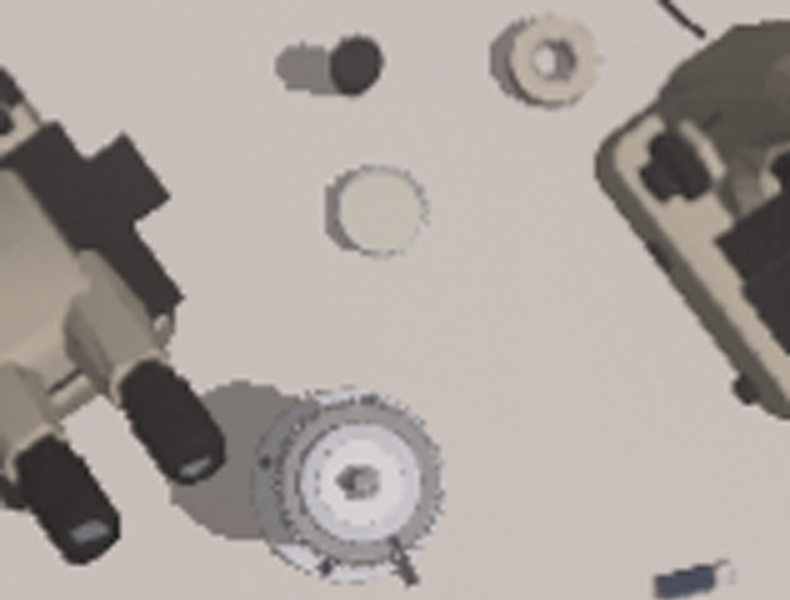

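View pics/scz.png

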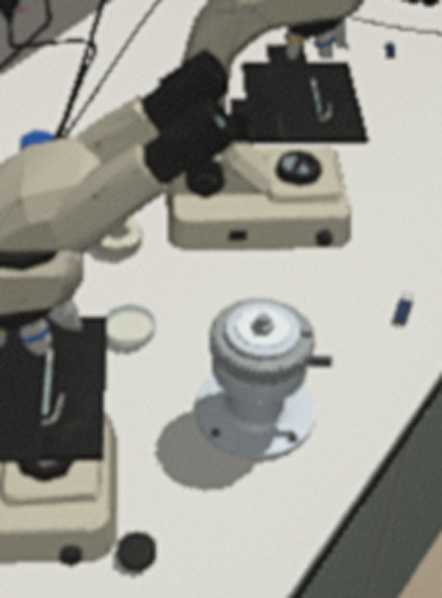

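Run:
```python
from h import *
import pickle;t,s=pickle.load(open("v0.pkl","rb"))
np.set_printoptions(precision=4,suppress=True)
print("eye1",tri(t,(260,223),s,(277,94)));print("eye1b",tri(t,(260,223),s,(284,107)));print("eye2",tri(t,(237,237),s,(284,107)))
print("eye1 back",tri(t,(246,204),s,(247,97)))
print("core centre",tri(t,(292,226.5),s,(291,185)))
print("ring ctr top z.124",atz(t,[(220+360/5,130+482/5)],.124),"scene port", atz(s,[(190+263/2.6,60+325/2.6)],.146),"port top",atz(t,[(220+360/5,130+482/5)],.146))
# foot and pointer
print("ptr",atz(t,[(220+410/5,130+580/5)],.092),atz(s,[(190+331/2.6,60+361/2.6)],.092))
print("cap",atz(s,[(242.7,272.3)],.007))
```

```text
eye1 (array([ 0.514 , -0.1711,  0.4485]), np.float64(0.0034217436615168856))
eye1b (array([ 0.508 , -0.1745,  0.4213]), np.float64(0.018342536357348078))
eye2 (array([ 0.4765, -0.1223,  0.4629]), np.float64(0.015257457472212051))
eye1 back (array([ 0.5581, -0.1383,  0.4433]), np.float64(0.00303189095169271))
core centre (array([ 0.5129, -0.2642,  0.1319]), np.float64(0.001629523823361439))
ring ctr top z.124 [[ 0.5126 -0.2651  0.124 ]] scene port [[ 0.507  -0.2516  0.146 ]] port top [[ 0.5123 -0.2637  0.146 ]]
ptr [[ 0.4522 -0.2986  0.092 ]] [[ 0.4494 -0.2945  0.092 ]]
cap [[ 0.5123 -0.0477  0.007 ]]
```

Call:
move_arm([
  {"linear": [0.4,-0.15,0],"turn": [0,0,0],"claw": 1},
  {"linear": [0.8,-0.3,0],"turn": [0,0,0],"claw": 1},
  {"linear": [0.8,-0.3,0],"turn": [0,0,0],"claw": 1},
  {"linear": [0.8,-0.3,0],"turn": [0,0,0],"claw": 1},
  {"linear": [0.8,-0.3,0],"turn": [0,0,0],"claw": 1},
  {"linear": [0.8,-0.3,0],"turn": [0,0,0],"claw": 1},
  {"linear": [0.8,-0.3,0],"turn": [0,0,0],"claw": 1},
  {"linear": [0.8,-0.3,0],"turn": [0,0,0],"claw": 1},
  {"linear": [0.8,-0.3,0],"turn": [0,0,0],"claw": 1},
  {"linear": [0.8,-0.3,0],"turn": [0,0,0],"claw": 1},
  {"linear": [0.8,-0.3,0],"turn": [0,0,0],"claw": 1},
  {"linear": [0.8,-0.3,0],"turn": [0,0,0],"claw": 1},
  {"linear": [0.8,-0.3,0],"turn": [0,0,0],"claw": 1},
  {"linear": [0.8,-0.3,0],"turn": [0,0,0],"claw": 1},
  {"linear": [0.8,-0.3,0],"turn": [0,0,0],"claw": 1},
  {"linear": [0.8,-0.3,0],"turn": [0,0,0],"claw": 1},
  {"linear": [0.6,-0.2,0],"turn": [0,0,0],"claw": 1},
  {"linear": [0,0,0],"turn": [0,0,0],"claw": 1},
  {"linear": [0,0,0],"turn": [0,0,0],"claw": 1},
], grip_force=40)

```text
time: 1.83
position: [0.5395, -0.3396, 0.2444]
tool_rot: [-3.093, -0.548, -0.0]
ft_force: [-0.1, -0.5, -0.2]
grip_width: 0.007
```

Run:
```python
from h import *
import pickle
from scipy.spatial.transform import Rotation as R
np.set_printoptions(precision=4,suppress=True)
s=ctrl.get_state();d=cams.get_image("wrist");sc=cams.get_image("scene")
print(s["time"],s["position"],s["tool_rot"],s["ft_force"],s["joint_positions"],s["grip_width"]);print(R.from_rotvec(s["tool_rot"]).as_matrix())
T=np.eye(4);T[:3,:3]=R.from_rotvec(s["tool_rot"]).as_matrix();T[:3,3]=s["position"]
d["world_from_camera"]=T@d["tool_from_camera"]
pickle.dump(d,open("w1.pkl","wb"))
a=d["image"][:,:,::-1].copy();b=cv2.resize(sc["image"][:,:,::-1],(400,300))
o=np.zeros((384+300,512,3),np.uint8)
o=np.hstack([a,np.vstack([sc["image"][30:330,180:468,::-1],np.zeros((84,288,3),np.uint8)])])
cv2.imwrite("pics/w1.png",o)
c=np.array([.513,-.264,0]);print(proj(d,[c+[0,0,.146],c+[0,0,.124]]))
```

```text
1.8333 [ 0.5395 -0.3396  0.2444] [-3.0928 -0.5479 -0.0001] [-0.0619 -0.4778 -0.1576] [ 0.7586  0.3098 -0.2992  1.4768  0.0913  1.3691 -0.7657] 0.006542420747120417
[[ 0.9392  0.3435 -0.    ]
 [ 0.3435 -0.9392  0.0006]
 [ 0.0002 -0.0006 -1.    ]]
[[161.1174 197.1422]
 [168.1819 189.7724]]
```

View pics/w1.png

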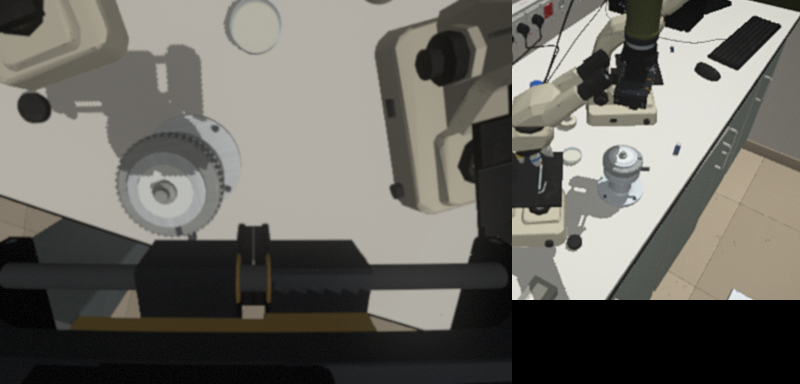

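Run:
```python
from h import *
import pickle
np.set_printoptions(precision=4,suppress=True)
d=pickle.load(open("w1.pkl","rb"));t,s=pickle.load(open("v0.pkl","rb"))
print("port",atz(d,[(163,190)],.146),"line",atz(d,[(179,231)],.124),"ringctr by rim",atz(d,[(170,185)],.124))
# ring rim outline predicted
for c in ([.513,-.264],[.511,-.262],[.513,-.268],[.509,-.266]):
    a=np.deg2rad(np.arange(0,360,2));P=np.c_[c[0]+.052*np.cos(a),c[1]+.052*np.sin(a),0*a+.124];q=proj(d,P);print(c,q.min(0),q.max(0),[ (proj(x,P).min(0).round(1),proj(x,P).max(0).round(1)) for x in (t,s)])
cv2.imwrite("pics/w1c.png",cv2.resize(d["image"][120:250,100:260,::-1],None,fx=4.5,fy=4.5,interpolation=cv2.INTER_CUBIC))
```

```text
port [[ 0.5199 -0.2639  0.146 ]] line [[ 0.4754 -0.2852  0.124 ]] ringctr by rim [[ 0.5181 -0.2644  0.124 ]]
[0.513, -0.264] [113.3723 134.0079] [223.2254 239.6295] [(array([274.6, 209.2]), array([308.7, 243.4])), (array([270.7, 173.1]), array([311.5, 202.3]))]
[0.511, -0.262] [110.8837 135.369 ] [220.5482 240.6956] [(array([273.9, 209.9]), array([308., 244.])), (array([271. , 173.9]), array([311.8, 203.2]))]
[0.513, -0.268] [117.4855 135.5433] [227.247  240.8885] [(array([275.9, 209.3]), array([310. , 243.4])), (array([271.6, 172.3]), array([312.2, 201.4]))]
[0.509, -0.266] [114.5551 139.0154] [223.9006 243.6372] [(array([275.2, 210.6]), array([309.3, 244.7])), (array([272.5, 173.3]), array([313.2, 202.5]))]
```

View pics/w1c.png

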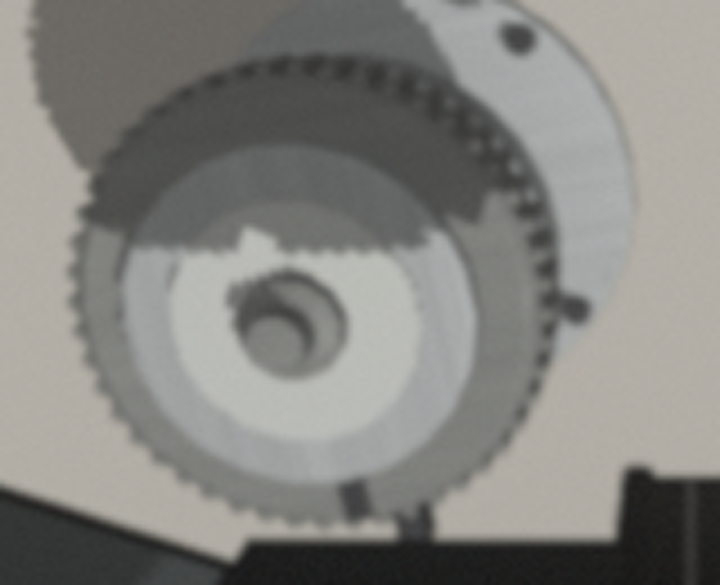

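Call:
move_arm([
  {"linear": [0,0,0.79],"turn": [0,0,0],"claw": 1},
  {"linear": [0,0,0.79],"turn": [0,0,0],"claw": 1},
  {"linear": [0,0,0.79],"turn": [0,0,0],"claw": 1},
  {"linear": [0,0,0.79],"turn": [0,0,0],"claw": 1},
  {"linear": [0,0,0.79],"turn": [0,0,0],"claw": 1},
  {"linear": [0,-0.15,0],"turn": [0,0,0],"claw": 1},
  {"linear": [0,-0.1,0],"turn": [0,0,0],"claw": 1},
  {"linear": [0,0,0],"turn": [0,0,0],"claw": 1},
  {"linear": [0,0,0],"turn": [0,0,0],"claw": 1},
])

```text
time: 2.68
position: [0.5366, -0.3355, 0.1285]
tool_rot: [3.092, 0.541, 0.004]
ft_force: [0.3, -0.3, 0.8]
grip_width: 0.006
```

Call:
move_arm([
  {"linear": [0,-0.1,0],"turn": [0,0,0],"claw": 1},
  {"linear": [0,0,0],"turn": [0,0,0],"claw": 1},
])

```text
time: 2.85
position: [0.5353, -0.332, 0.1276]
tool_rot: [3.093, 0.542, 0.003]
ft_force: [0.4, 0.4, 0.1]
grip_width: 0.007
```

Call:
move_arm([
  {"linear": [0,-0.1,0],"turn": [0,0,0],"claw": 1},
  {"linear": [0,0,0],"turn": [0,0,0],"claw": 1},
])

```text
time: 3.02
position: [0.5338, -0.3287, 0.1266]
tool_rot: [3.094, 0.543, 0.001]
ft_force: [-0.1, 0.4, -0.4]
grip_width: 0.005
```

Call:
move_arm([
  {"linear": [0,-0.1,0],"turn": [0,0,0],"claw": 1},
  {"linear": [0,0,0],"turn": [0,0,0],"claw": 1},
])

```text
time: 3.18
position: [0.5326, -0.3257, 0.1261]
tool_rot: [-3.094, -0.543, 0.0]
ft_force: [-0.4, 0.3, -0.0]
grip_width: 0.007
```

Call:
move_arm([
  {"linear": [0,-0.05,0],"turn": [0,0,0],"claw": 1},
  {"linear": [0,0,0],"turn": [0,0,0],"claw": 1},
])

```text
time: 3.35
position: [0.5321, -0.3247, 0.126]
tool_rot: [-3.094, -0.542, 0.0]
ft_force: [-0.3, -0.1, -0.5]
grip_width: 0.006
```

Call:
move_arm([
  {"linear": [0,-0.05,0],"turn": [0,0,0],"claw": 1},
  {"linear": [0,0,0],"turn": [0,0,0],"claw": 1},
])

```text
time: 3.52
position: [0.5315, -0.3233, 0.126]
tool_rot: [-3.094, -0.542, 0.0]
ft_force: [-0.6, -0.2, -1.1]
grip_width: 0.007
```

Call:
move_arm([
  {"linear": [0,-0.07,0],"turn": [0,0,0],"claw": 1},
  {"linear": [0,0,0],"turn": [0,0,0],"claw": 1},
])

```text
time: 3.68
position: [0.5308, -0.3216, 0.126]
tool_rot: [3.094, 0.542, -0.0]
ft_force: [-0.1, -0.8, 0.1]
grip_width: 0.006
```

Call:
move_arm([
  {"linear": [0,-0.07,0],"turn": [0,0,0],"claw": 1},
  {"linear": [0,0,0],"turn": [0,0,0],"claw": 1},
])

```text
time: 3.85
position: [0.5306, -0.3212, 0.1265]
tool_rot: [3.092, 0.54, 0.002]
ft_force: [2.3, -4.5, -1.6]
grip_width: 0.002
```

Run:
```python
from h import *
import pickle
from scipy.spatial.transform import Rotation as R
s=ctrl.get_state();print(s["position"],s["ft_force"],s["torque"])
d=cams.get_image("wrist")
cv2.imwrite("pics/w2.png",cv2.resize(d["image"][100:,:,::-1],None,fx=1.5,fy=1.5,interpolation=cv2.INTER_CUBIC))
```

```text
[ 0.53058834 -0.32120653  0.12648684] [ 2.31826742 -4.46321346 -1.60283978] [-0.96332302 -0.51018361  0.0303337 ]
```

View pics/w2.png

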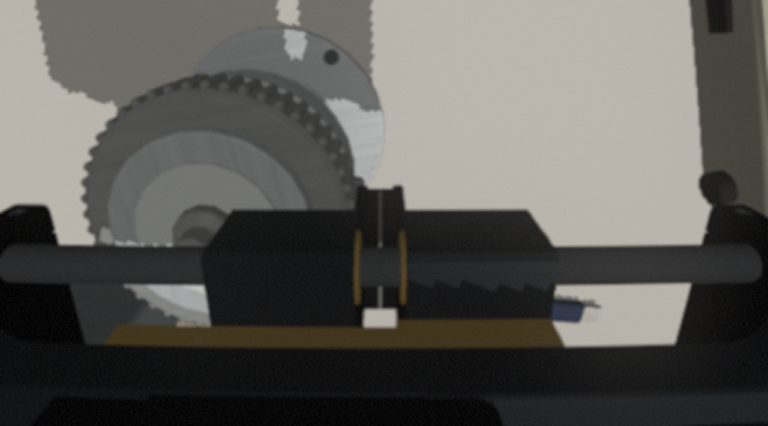

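```bash
cat >> h.py <<'E'
C=np.array([.513,-.264]);EX=np.array([.9397,.3420]);EY=np.array([.3420,-.9397])
def loc(p): v=np.array(p[:2])-C;return np.array([v@EX,v@EY])*1000
def path(R=47.5,a0=-65,a1=45,st=8):
    P=[]
    for a in np.linspace(a0,0,max(1,round(-a0/st))+1): P.append((R*np.sin(np.radians(a))-9.5,R*np.cos(np.radians(a))+8))
    for x in (-3,3): P.append((x,R+8))
    for a in np.linspace(0,a1,max(1,round(a1/st))+1): P.append((R*np.sin(np.radians(a))+9.5,R*np.cos(np.radians(a))+8))
    return np.array(P)
E
python3 - <<'E'
from h import *
np.set_printoptions(precision=3,suppress=True)
print(loc(ctrl.get_state()["position"]))
P=path();print(P[0],P[-1],len(P));print(np.diff(P,axis=0)/30)
E
```

```text
[-3.054 59.761]
[-52.55   28.074] [43.088 41.588] 18
[[ 0.109  0.196]
 [ 0.136  0.179]
 [ 0.159  0.158]
 [ 0.18   0.134]
 [ 0.197  0.107]
 [ 0.21   0.078]
 [ 0.219  0.047]
 [ 0.224  0.016]
 [ 0.217  0.   ]
 [ 0.2    0.   ]
 [ 0.217  0.   ]
 [ 0.207 -0.014]
 [ 0.203 -0.04 ]
 [ 0.196 -0.067]
 [ 0.186 -0.092]
 [ 0.172 -0.115]
 [ 0.156 -0.137]]
```

Call:
move_arm([
  {"linear": [0,0.3,0],"turn": [0,0,0],"claw": 1},
  {"linear": [-0.45,0.13,0],"turn": [0,0,0],"claw": 1},
  {"linear": [-0.45,0.1,0],"turn": [0,0,0],"claw": 1},
  {"linear": [-0.6,-0.63,0],"turn": [0,0,0],"claw": 1},
  {"linear": [-0.6,-0.63,0],"turn": [0,0,0],"claw": 1},
  {"linear": [0,0,0],"turn": [0,0,0],"claw": 1},
  {"linear": [0,0,0],"turn": [0,0,0],"claw": 1},
])

```text
time: 4.48
position: [0.4611, -0.3208, 0.1259]
tool_rot: [-3.095, -0.539, 0.003]
ft_force: [-0.4, -0.3, -0.1]
grip_width: 0.007
```

```bash
python3 -c "
from h import *
s=ctrl.get_state();print(loc(s['position']),s['position'],s['tool_rot'])"
```

```text
[-68.24665591  35.65979779] [ 0.46106427 -0.32084986  0.1258812 ] [-3.09458010e+00 -5.38874984e-01  2.61641216e-03]
```

Call:
move_arm([
  {"linear": [0.26,-0.13,0],"turn": [0,0,0],"claw": 1},
  {"linear": [0.26,-0.12,0],"turn": [0,0,0],"claw": 1},
  {"linear": [0.11,0.2,0],"turn": [0,0,0],"claw": 1},
  {"linear": [0.14,0.18,0],"turn": [0,0,0],"claw": 1},
  {"linear": [0.16,0.16,0],"turn": [0,0,0],"claw": 1},
  {"linear": [0.18,0.13,0],"turn": [0,0,0],"claw": 1},
  {"linear": [0.2,0.11,0],"turn": [0,0,0],"claw": 1},
])

```text
time: 5.07
position: [0.5056, -0.3256, 0.1264]
tool_rot: [3.091, 0.538, -0.003]
ft_force: [-2.7, -3.7, 1.2]
grip_width: 0.006
```

```bash
python3 -c "
from h import *
s=ctrl.get_state();f=s['ft_force'][:2];print(loc(s['position']),path()[5],'fxy tool',f@EX,f@EY,s['ft_force'][2])"
```

```text
[-28.00025186  55.41383446] [-29.10358392  51.26603168] fxy tool -3.8430631506619966 2.5904751384376064 1.1771759170400946
```

Call:
move_arm([
  {"linear": [0.24,0.0,0],"turn": [0,0,0],"claw": 1},
  {"linear": [0.22,0.04,0],"turn": [0,0,0],"claw": 1},
  {"linear": [0.22,0.02,0],"turn": [0,0,0],"claw": 1},
  {"linear": [0.22,0,0],"turn": [0,0,0],"claw": 1},
  {"linear": [0.2,0,0],"turn": [0,0,0],"claw": 1},
  {"linear": [0.22,0,0],"turn": [0,0,0],"claw": 1},
])

```text
time: 5.57
position: [0.5452, -0.3156, 0.127]
tool_rot: [3.087, 0.537, 0.003]
ft_force: [0.2, -9.4, 0.5]
grip_width: 0.005
```

```bash
python3 -c "
from h import *
s=ctrl.get_state();f=s['ft_force'][:2];print(loc(s['position']),'fxy tool',f@EX,f@EY,s['ft_force'][2])"
```

```text
[12.6137598  59.54878023] fxy tool -3.0457043687334022 8.896881523387995 0.47318693248004284
```

Call:
move_arm([
  {"linear": [0.21,-0.01,0],"turn": [0,0,0],"claw": 1},
  {"linear": [0.2,-0.04,0],"turn": [0,0,0],"claw": 1},
  {"linear": [0.2,-0.07,0],"turn": [0,0,0],"claw": 1},
  {"linear": [0.19,-0.09,0],"turn": [0,0,0],"claw": 1},
  {"linear": [0.17,-0.12,0],"turn": [0,0,0],"claw": 1},
  {"linear": [0.16,-0.14,0],"turn": [0,0,0],"claw": 1},
])

```text
time: 6.07
position: [0.5741, -0.2875, 0.1271]
tool_rot: [3.09, 0.541, 0.008]
ft_force: [2.8, -4.0, 0.5]
grip_width: 0.001
```

Run:
```python
from h import *
s=ctrl.get_state();f=s['ft_force'][:2];print(loc(s['position']),'fxy tool',f@EX,f@EY,s['ft_force'][2],s['position'])
t=cams.get_image("top");c=cams.get_image("scene")
a=cv2.resize(t["image"][200:256,264:320,::-1],(400,400),interpolation=cv2.INTER_CUBIC)
b=cv2.resize(c["image"][150:250,240:340,::-1],(400,400),interpolation=cv2.INTER_CUBIC)
cv2.imwrite("pics/s1.png",np.hstack([a,b]))
```

```text
[49.40999878 42.96363883] fxy tool 1.2355553338973322 4.742792720930919 0.5099902270291665 [ 0.57412413 -0.28747471  0.12713305]
```

View pics/s1.png

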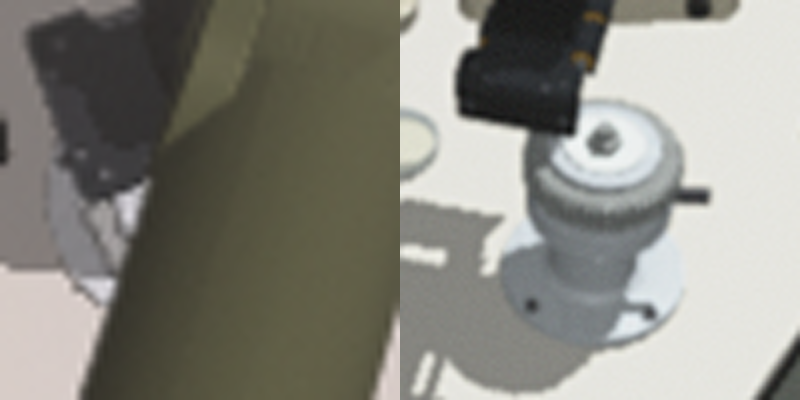

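Call:
move_arm([
  {"linear": [0.5,0.57,0],"turn": [0,0,0],"claw": 1},
  {"linear": [-0.58,0.28,0],"turn": [0,0,0],"claw": 1},
  {"linear": [-0.58,0.28,0],"turn": [0,0,0],"claw": 1},
  {"linear": [-0.92,0.04,0],"turn": [0,0,0],"claw": 1},
  {"linear": [-0.92,0.03,0],"turn": [0,0,0],"claw": 1},
  {"linear": [-0.6,-0.65,0],"turn": [0,0,0],"claw": 1},
  {"linear": [-0.6,-0.65,0],"turn": [0,0,0],"claw": 1},
  {"linear": [0,0,0],"turn": [0,0,0],"claw": 1},
  {"linear": [0,0,0],"turn": [0,0,0],"claw": 1},
])

```text
time: 6.92
position: [0.4655, -0.3196, 0.1261]
tool_rot: [-3.094, -0.543, -0.0]
ft_force: [-0.2, -0.4, 0.2]
grip_width: 0.005
```

```bash
cat >> h.py <<'E'
from scipy.spatial.transform import Rotation as Rn
def wrist():
    s=ctrl.get_state();d=cams.get_image("wrist");T=np.eye(4);T[:3,:3]=Rn.from_rotvec(s["tool_rot"]).as_matrix();T[:3,3]=s["position"]
    d["world_from_camera"]=T@d["tool_from_camera"];return d
def unwrap(d,c,rise=0,off=(0,0)):
    """grey level on ring face, rows radius 37..51 mm, cols angle -180..179 deg"""
    th=np.radians(np.arange(-180,180));r=np.arange(.037,.0515,.001);T,Rr=np.meshgrid(th,r)
    P=np.c_[(c[0]+Rr*np.cos(T)).ravel(),(c[1]+Rr*np.sin(T)).ravel(),np.full(T.size,.124+rise)]
    q=(proj(d,P)+off).astype(np.float32).reshape(*T.shape,2)
    g=cv2.cvtColor(d["image"],cv2.COLOR_RGB2GRAY)
    return cv2.remap(g,q[...,0],q[...,1],cv2.INTER_LINEAR,borderValue=255)
def line(u):
    m=u[3:9].astype(float).mean(0);med=cv2.blur(np.r_[m,m,m][None],(41,1))[0][360:720]
    k=np.convolve(np.r_[m,m,m]-np.r_[med,med,med],np.ones(7)/7,'same')[360:720]
    i=np.argsort(k)[:1];j=[a for a in np.argsort(k)[:60]]
    out=[]
    for a in j:
        if all(min(abs(a-b),360-abs(a-b))>12 for b,_ in out): out.append((a,round(k[a])))
    return [(int(a)-180,v) for a,v in out[:4]]
E
python3 - <<'E'
from h import *
import pickle
t,s=pickle.load(open("v0.pkl","rb"));w=pickle.load(open("w1.pkl","rb"))
for n,d in (("t0",t),("s0",s),("w0",w)): print(n,line(unwrap(d,C)))
st=ctrl.get_state();print(loc(st["position"]),st["ft_force"])
S=cams.get_image("scene");W=wrist();pickle.dump((S,W),open("v1.pkl","wb"))
us,uw=unwrap(S,C,.0005),unwrap(W,C,.0005);print(line(us),line(uw))
cv2.imwrite("pics/u1.png",np.vstack([cv2.resize(x,(720,90)) for x in (unwrap(s,C),us,unwrap(w,C),uw)]+[np.hstack([cv2.resize(x,(360,240)) for x in (cv2.cvtColor(W["image"],6+1),cv2.cvtColor(S["image"][150:250,240:360],7))])]))
E
```

```text
t0 [(-150, -37), (116, -6), (63, -4), (-85, -3)]
s0 [(-150, -35), (113, -6), (42, -5), (83, -4)]
w0 [(-151, -41), (80, -15), (-34, -15), (-21, -3)]
[-63.66669334  36.00262386] [-0.22721445 -0.43439064  0.23587471]
[(-13, -30), (-102, -26), (77, -20), (-156, -18)] [(-13, -47), (-85, -18), (76, -16), (89, -3)]
```

View pics/u1.png

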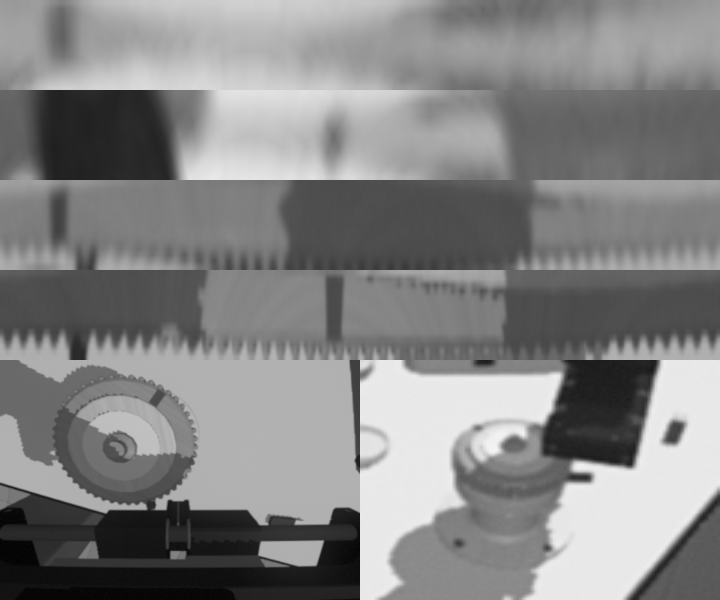

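Call:
move_arm([
  {"linear": [0.22,-0.15,0],"turn": [0,0,0],"claw": 1},
  {"linear": [0.21,-0.14,0],"turn": [0,0,0],"claw": 1},
  {"linear": [0.105,0.19,0],"turn": [0,0,0],"claw": 1},
  {"linear": [0.13,0.17,0],"turn": [0,0,0],"claw": 1},
  {"linear": [0.15,0.15,0],"turn": [0,0,0],"claw": 1},
  {"linear": [0.17,0.13,0],"turn": [0,0,0],"claw": 1},
  {"linear": [0.19,0.1,0],"turn": [0,0,0],"claw": 1},
  {"linear": [0.2,0.075,0],"turn": [0,0,0],"claw": 1},
  {"linear": [0.21,0.045,0],"turn": [0,0,0],"claw": 1},
  {"linear": [0.215,0.015,0],"turn": [0,0,0],"claw": 1},
  {"linear": [0.22,0,0],"turn": [0,0,0],"claw": 1},
  {"linear": [0.2,0,0],"turn": [0,0,0],"claw": 1},
  {"linear": [0.22,0,0],"turn": [0,0,0],"claw": 1},
  {"linear": [0.2,-0.015,0],"turn": [0,0,0],"claw": 1},
  {"linear": [0.195,-0.04,0],"turn": [0,0,0],"claw": 1},
  {"linear": [0.19,-0.065,0],"turn": [0,0,0],"claw": 1},
  {"linear": [0.18,-0.09,0],"turn": [0,0,0],"claw": 1},
  {"linear": [0.165,-0.11,0],"turn": [0,0,0],"claw": 1},
  {"linear": [0.15,-0.13,0],"turn": [0,0,0],"claw": 1},
])

```text
time: 8.6
position: [0.5712, -0.2924, 0.1277]
tool_rot: [3.085, 0.539, 0.014]
ft_force: [8.7, -7.8, -2.7]
grip_width: 0.004
```

Call:
move_arm([
  {"linear": [0.55,0.55,0],"turn": [0,0,0],"claw": 1},
  {"linear": [-0.58,0.28,0],"turn": [0,0,0],"claw": 1},
  {"linear": [-0.58,0.28,0],"turn": [0,0,0],"claw": 1},
  {"linear": [-0.92,0.04,0],"turn": [0,0,0],"claw": 1},
  {"linear": [-0.92,0.03,0],"turn": [0,0,0],"claw": 1},
  {"linear": [-0.54,-0.65,0],"turn": [0,0,0],"claw": 1},
  {"linear": [-0.54,-0.65,0],"turn": [0,0,0],"claw": 1},
  {"linear": [0,0,0],"turn": [0,0,0],"claw": 1},
  {"linear": [0,0,0],"turn": [0,0,0],"claw": 1},
])

```text
time: 9.35
position: [0.4659, -0.32, 0.1261]
tool_rot: [3.094, 0.543, 0.001]
ft_force: [1.4, 0.8, 0.6]
grip_width: 0.007
```

```bash
cat > chk.py <<'E'
from h import *
import sys
rise=float(sys.argv[1])
st=ctrl.get_state();print(st["time"],loc(st["position"]),st["position"],st["ft_force"])
print(line(unwrap(wrist(),C,rise)),line(unwrap(cams.get_image("scene"),C,rise)))
E
python3 chk.py .001
```

```text
9.35 [-63.45444464  36.49591745] [ 0.46585347 -0.31999663  0.12614584] [1.36552933 0.82750172 0.63519482]
[(111, -26), (-86, -19), (76, -16), (-19, -3)] [(-100, -24), (110, -23), (77, -20), (-153, -17)]
```

Call:
move_arm([
  {"linear": [0.22,-0.15,0],"turn": [0,0,0],"claw": 1},
  {"linear": [0.21,-0.14,0],"turn": [0,0,0],"claw": 1},
  {"linear": [0.105,0.19,0],"turn": [0,0,0],"claw": 1},
  {"linear": [0.13,0.17,0],"turn": [0,0,0],"claw": 1},
  {"linear": [0.15,0.15,0],"turn": [0,0,0],"claw": 1},
  {"linear": [0.17,0.13,0],"turn": [0,0,0],"claw": 1},
  {"linear": [0.19,0.1,0],"turn": [0,0,0],"claw": 1},
  {"linear": [0.2,0.075,0],"turn": [0,0,0],"claw": 1},
  {"linear": [0.21,0.045,0],"turn": [0,0,0],"claw": 1},
  {"linear": [0.215,0.015,0],"turn": [0,0,0],"claw": 1},
  {"linear": [0.22,0,0],"turn": [0,0,0],"claw": 1},
  {"linear": [0.2,0,0],"turn": [0,0,0],"claw": 1},
  {"linear": [0.22,0,0],"turn": [0,0,0],"claw": 1},
  {"linear": [0.2,-0.015,0],"turn": [0,0,0],"claw": 1},
  {"linear": [0.195,-0.04,0],"turn": [0,0,0],"claw": 1},
  {"linear": [0.19,-0.065,0],"turn": [0,0,0],"claw": 1},
  {"linear": [0.18,-0.09,0],"turn": [0,0,0],"claw": 1},
  {"linear": [0.165,-0.11,0],"turn": [0,0,0],"claw": 1},
  {"linear": [0.15,-0.13,0],"turn": [0,0,0],"claw": 1},
])

```text
time: 11.03
position: [0.5706, -0.2923, 0.1273]
tool_rot: [3.087, 0.539, 0.013]
ft_force: [8.9, -7.1, -3.7]
grip_width: 0.006
```

Call:
move_arm([
  {"linear": [0.55,0.55,0],"turn": [0,0,0],"claw": 1},
  {"linear": [-0.58,0.28,0],"turn": [0,0,0],"claw": 1},
  {"linear": [-0.58,0.28,0],"turn": [0,0,0],"claw": 1},
  {"linear": [-0.92,0.04,0],"turn": [0,0,0],"claw": 1},
  {"linear": [-0.92,0.03,0],"turn": [0,0,0],"claw": 1},
  {"linear": [-0.54,-0.65,0],"turn": [0,0,0],"claw": 1},
  {"linear": [-0.54,-0.65,0],"turn": [0,0,0],"claw": 1},
  {"linear": [0,0,0],"turn": [0,0,0],"claw": 1},
  {"linear": [0,0,0],"turn": [0,0,0],"claw": 1},
])

```text
time: 11.78
position: [0.4657, -0.3205, 0.1261]
tool_rot: [3.094, 0.543, 0.001]
ft_force: [-0.3, 0.9, -0.2]
grip_width: 0.007
```

```bash
python3 chk.py .0016
```

```text
11.7833 [-63.76632197  36.90252738] [ 0.46569946 -0.32048538  0.12613502] [-0.27032353  0.94523493 -0.21638671]
[(-128, -25), (-86, -19), (76, -16), (89, -4)] [(-101, -24), (78, -19), (-154, -19), (-141, -4)]
```

Call:
move_arm([
  {"linear": [0.22,-0.16,0],"turn": [0,0,0],"claw": 1},
  {"linear": [0.21,-0.14,0],"turn": [0,0,0],"claw": 1},
  {"linear": [0.105,0.19,0],"turn": [0,0,0],"claw": 1},
  {"linear": [0.13,0.17,0],"turn": [0,0,0],"claw": 1},
  {"linear": [0.15,0.15,0],"turn": [0,0,0],"claw": 1},
  {"linear": [0.17,0.13,0],"turn": [0,0,0],"claw": 1},
  {"linear": [0.19,0.1,0],"turn": [0,0,0],"claw": 1},
  {"linear": [0.2,0.075,0],"turn": [0,0,0],"claw": 1},
  {"linear": [0.21,0.045,0],"turn": [0,0,0],"claw": 1},
  {"linear": [0.215,0.015,0],"turn": [0,0,0],"claw": 1},
  {"linear": [0.22,0,0],"turn": [0,0,0],"claw": 1},
  {"linear": [0.2,0,0],"turn": [0,0,0],"claw": 1},
  {"linear": [0.22,0,0],"turn": [0,0,0],"claw": 1},
  {"linear": [0.2,-0.015,0],"turn": [0,0,0],"claw": 1},
  {"linear": [0.195,-0.04,0],"turn": [0,0,0],"claw": 1},
  {"linear": [0.19,-0.065,0],"turn": [0,0,0],"claw": 1},
  {"linear": [0.18,-0.09,0],"turn": [0,0,0],"claw": 1},
  {"linear": [0.165,-0.11,0],"turn": [0,0,0],"claw": 1},
  {"linear": [0.15,-0.13,0],"turn": [0,0,0],"claw": 1},
])

```text
time: 13.47
position: [0.5707, -0.2933, 0.1276]
tool_rot: [3.085, 0.538, 0.014]
ft_force: [9.3, -9.0, -3.0]
grip_width: 0.009
```

Call:
move_arm([
  {"linear": [0.55,0.55,0],"turn": [0,0,0],"claw": 1},
  {"linear": [-0.58,0.28,0],"turn": [0,0,0],"claw": 1},
  {"linear": [-0.58,0.28,0],"turn": [0,0,0],"claw": 1},
  {"linear": [-0.92,0.04,0],"turn": [0,0,0],"claw": 1},
  {"linear": [-0.92,0.03,0],"turn": [0,0,0],"claw": 1},
  {"linear": [-0.54,-0.65,0],"turn": [0,0,0],"claw": 1},
  {"linear": [-0.54,-0.65,0],"turn": [0,0,0],"claw": 1},
  {"linear": [0,0,0],"turn": [0,0,0],"claw": 1},
  {"linear": [0,0,0],"turn": [0,0,0],"claw": 1},
])

```text
time: 14.22
position: [0.4654, -0.3208, 0.1262]
tool_rot: [3.094, 0.543, 0.001]
ft_force: [0.2, 0.5, 0.4]
grip_width: 0.004
```

```bash
python3 chk.py .002
```

```text
14.2167 [-64.13938683  37.1042325 ] [ 0.46541787 -0.32080251  0.12616935] [0.19624329 0.54005566 0.36479782]
[(0, -47), (-86, -19), (76, -17), (-99, -6)] [(-1, -37), (-102, -23), (-154, -18), (78, -18)]
```

Call:
move_arm([
  {"linear": [0.22,-0.16,0],"turn": [0,0,0],"claw": 1},
  {"linear": [0.21,-0.15,0],"turn": [0,0,0],"claw": 1},
  {"linear": [0.105,0.19,0],"turn": [0,0,0],"claw": 1},
  {"linear": [0.13,0.17,0],"turn": [0,0,0],"claw": 1},
  {"linear": [0.15,0.15,0],"turn": [0,0,0],"claw": 1},
  {"linear": [0.17,0.13,0],"turn": [0,0,0],"claw": 1},
  {"linear": [0.19,0.1,0],"turn": [0,0,0],"claw": 1},
  {"linear": [0.2,0.075,0],"turn": [0,0,0],"claw": 1},
  {"linear": [0.21,0.045,0],"turn": [0,0,0],"claw": 1},
  {"linear": [0.215,0.015,0],"turn": [0,0,0],"claw": 1},
  {"linear": [0.22,0,0],"turn": [0,0,0],"claw": 1},
  {"linear": [0.2,0,0],"turn": [0,0,0],"claw": 1},
  {"linear": [0.22,0,0],"turn": [0,0,0],"claw": 1},
  {"linear": [0.2,-0.015,0],"turn": [0,0,0],"claw": 1},
  {"linear": [0.195,-0.04,0],"turn": [0,0,0],"claw": 1},
  {"linear": [0.19,-0.065,0],"turn": [0,0,0],"claw": 1},
  {"linear": [0.18,-0.09,0],"turn": [0,0,0],"claw": 1},
  {"linear": [0.165,-0.11,0],"turn": [0,0,0],"claw": 1},
  {"linear": [0.15,-0.13,0],"turn": [0,0,0],"claw": 1},
])

```text
time: 15.9
position: [0.5701, -0.2928, 0.1274]
tool_rot: [3.086, 0.539, 0.013]
ft_force: [8.4, -7.9, -3.9]
grip_width: 0.007
```

Call:
move_arm([
  {"linear": [0.55,0.55,0],"turn": [0,0,0],"claw": 1},
  {"linear": [-0.58,0.28,0],"turn": [0,0,0],"claw": 1},
  {"linear": [-0.58,0.28,0],"turn": [0,0,0],"claw": 1},
  {"linear": [-0.92,0.04,0],"turn": [0,0,0],"claw": 1},
  {"linear": [-0.92,0.03,0],"turn": [0,0,0],"claw": 1},
  {"linear": [-0.54,-0.65,0],"turn": [0,0,0],"claw": 1},
  {"linear": [-0.54,-0.65,0],"turn": [0,0,0],"claw": 1},
  {"linear": [0,0,0],"turn": [0,0,0],"claw": 1},
  {"linear": [0,0,0],"turn": [0,0,0],"claw": 1},
])

```text
time: 16.65
position: [0.4651, -0.3207, 0.1262]
tool_rot: [3.094, 0.543, 0.001]
ft_force: [0.3, 0.5, -0.2]
grip_width: 0.006
```

```bash
python3 chk.py .0026
python3 - <<'E'
from h import *
np.set_printoptions(precision=3,suppress=True)
P=path(R=45.5,a0=-65,a1=8);print(P)
E
```

```text
16.65 [-64.41927359  36.8892308 ] [ 0.46508133 -0.3206962   0.12618258] [ 0.30405854  0.48496891 -0.15702159]
[(118, -27), (-86, -19), (77, -19), (90, -4)] [(-102, -26), (117, -23), (79, -21), (-155, -19)]
[[-50.737  27.229]
 [-47.605  32.864]
 [-43.709  38.   ]
 [-39.125  42.534]
 [-33.947  46.374]
 [-28.278  49.444]
 [-22.232  51.682]
 [-15.931  53.043]
 [ -9.5    53.5  ]
 [ -3.     53.5  ]
 [  3.     53.5  ]
 [  9.5    53.5  ]
 [ 15.832  53.057]]
```

Call:
move_arm([
  {"linear": [0.22,-0.16,0],"turn": [0,0,0],"claw": 1},
  {"linear": [0.22,-0.15,0],"turn": [0,0,0],"claw": 1},
  {"linear": [0.105,0.19,0],"turn": [0,0,0],"claw": 1},
  {"linear": [0.13,0.17,0],"turn": [0,0,0],"claw": 1},
  {"linear": [0.15,0.15,0],"turn": [0,0,0],"claw": 1},
  {"linear": [0.17,0.13,0],"turn": [0,0,0],"claw": 1},
  {"linear": [0.19,0.1,0],"turn": [0,0,0],"claw": 1},
  {"linear": [0.2,0.075,0],"turn": [0,0,0],"claw": 1},
  {"linear": [0.21,0.045,0],"turn": [0,0,0],"claw": 1},
  {"linear": [0.215,0.015,0],"turn": [0,0,0],"claw": 1},
  {"linear": [0.22,0,0],"turn": [0,0,0],"claw": 1},
  {"linear": [0.2,0,0],"turn": [0,0,0],"claw": 1},
  {"linear": [0.22,0,0],"turn": [0,0,0],"claw": 1},
  {"linear": [0.2,-0.015,0],"turn": [0,0,0],"claw": 1},
  {"linear": [0,0,0],"turn": [0,0,0],"claw": 1},
])

```text
time: 18.0
position: [0.5479, -0.3144, 0.127]
tool_rot: [3.086, 0.54, 0.006]
ft_force: [3.1, -9.6, -3.0]
grip_width: 0.007
```

Call:
move_arm([
  {"linear": [0,0.35,0],"turn": [0,0,0],"claw": 1},
  {"linear": [0,0.35,0],"turn": [0,0,0],"claw": 1},
  {"linear": [-0.77,0,0],"turn": [0,0,0],"claw": 1},
  {"linear": [-0.77,0,0],"turn": [0,0,0],"claw": 1},
  {"linear": [-0.56,-0.63,0],"turn": [0,0,0],"claw": 1},
  {"linear": [-0.56,-0.63,0],"turn": [0,0,0],"claw": 1},
  {"linear": [0,0,0],"turn": [0,0,0],"claw": 1},
  {"linear": [0,0,0],"turn": [0,0,0],"claw": 1},
])

```text
time: 18.67
position: [0.464, -0.3211, 0.126]
tool_rot: [-3.094, -0.542, 0.0]
ft_force: [0.9, -0.6, 0.1]
grip_width: 0.008
```

```bash
python3 chk.py .003
```

```text
18.6667 [-65.55461897  36.88736847] [ 0.46401381 -0.32108273  0.12597498] [ 0.87137252 -0.56931993  0.12664861]
[(-152, -26), (79, -20), (-89, -18), (-102, -4)] [(80, -23), (-103, -23), (-156, -18), (-143, -3)]
```

Call:
move_arm([
  {"linear": [-0.3,0.5,0],"turn": [0,0,0],"claw": 1},
  {"linear": [-0.3,0.5,0],"turn": [0,0,0],"claw": 1},
  {"linear": [0,0,-0.8],"turn": [0,0,0],"claw": 1},
  {"linear": [0,0,-0.8],"turn": [0,0,0],"claw": 1},
  {"linear": [0,0,-0.8],"turn": [0,0,0],"claw": 1},
  {"linear": [0,0,-0.8],"turn": [0,0,0],"claw": 1},
  {"linear": [0,0.8,-0.4],"turn": [0,0,0],"claw": 1},
  {"linear": [0,0.8,0],"turn": [0,0,0],"claw": 1},
  {"linear": [0,0.8,0],"turn": [0,0,0],"claw": 1},
  {"linear": [0,0.4,0],"turn": [0,0,0],"claw": 1},
  {"linear": [0,0,0],"turn": [0,0,0],"claw": 1},
  {"linear": [0,0,0],"turn": [0,0,0],"claw": 1},
])

```text
time: 19.77
position: [0.4868, -0.435, 0.2333]
tool_rot: [-3.093, -0.542, -0.0]
ft_force: [0.2, 1.3, -0.1]
grip_width: 0.004
```

Run:
```python
from h import *
import pickle
t0,s0=pickle.load(open("v0.pkl","rb"))
st=ctrl.get_state();print(st["time"],st["position"],np.abs(st["qd"]).max(),st["ft_force"])
s=cams.get_image("scene");t=cams.get_image("top");w=wrist()
for d in (s,t,w): print(line(unwrap(d,C,.003)))
a=cv2.resize(s["image"][150:350,180:380,::-1],(400,400));b=cv2.resize(w["image"][:,:,::-1],(400,300));b=np.vstack([b,np.zeros((100,400,3),np.uint8)])
cv2.imwrite("pics/f.png",np.hstack([a,b]))
def dif(n,x,a,b,p,r=12):
    print(n,np.abs(x["image"].astype(int)-a["image"])[p[1]-r:p[1]+r,p[0]-r:p[0]+r].mean().round(1))
dif("slides",s,s0,0,(203,330),20);dif("cap",s,s0,0,(243,272));dif("petri",s,s0,0,(240,185));dif("stick",s,s0,0,(345,178),8);dif("stick top",t,t0,0,(358,245),8)
```

```text
19.7667 [ 0.48678719 -0.4350078   0.23327939] 0.032371014867251455 [ 0.19193144  1.33724377 -0.10454514]
[(-149, -17), (101, -8), (133, -7), (-93, -4)]
[(-151, -22), (100, -3), (129, -3), (166, -2)]
[(-152, -25), (76, -2), (-83, -1), (110, -1)]
slides 9.9
cap 49.0
petri 11.0
stick 10.4
stick top 112.3
```

View pics/f.png

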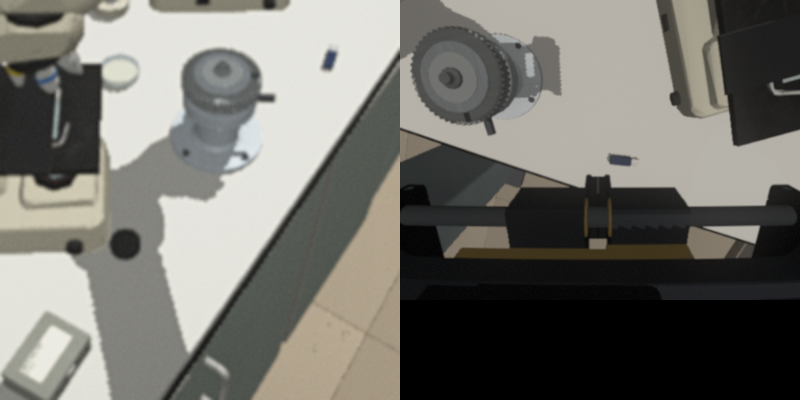

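```bash
python3 -c "
from bench import ctrl
print(ctrl.close_job())"
```

```text
the job is handed in; nothing more can be done
None
```

I turned the locking ring two full turns anticlockwise, took the hand away and handed the job in at about 20 s; no verdict came back. I pressed the closed fingertips on the rim's right-hand side and made six strokes. After each stroke I read where the line stood from the wrist camera, and mostly from the scene camera too.

**Ring:** the strokes added up to about 718.5° against the 720° target. With the hand clear, the line stood at -149°, -151° and -152° in the scene, top and wrist cameras. At the start it stood at about -150.5°, so the difference is 1–2° against the 20° allowed. The largest forces I read, at the ends of the moves, were about 13 N.

**Bystanders:** in the last picture the petri dish, cap, USB stick and slide box look to be where they started, and nothing came near them. My pixel-difference check could not confirm this for two of them. Its readings were high for the cap in the scene view (49), probably from the arm's shadow, and for the USB stick in the top view (112), probably because the arm covered it. I judged those two by eye, the cap also by its pixel position of about (242, 272), same as at the start.

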